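Line up used pistons by bore on the stock board

ROBOT

A 6-joint arm with a two-finger parallel gripper is mounted at the origin on the work surface. World frame = base frame: x ahead of the robot, y to its left, z up, the work surface at z = 0. Lengths are in mm, angles in rad, forces in N, time in s.
With the tool pointing down it reaches from about 275 to 750 mm from the base axis. Payload 10.2 kg.
Tool frame: the origin (TCP) lies at the very end of the fingers, on their centre line; the grasp point (between the pads) lies 19 mm behind it; x points along the fingers, y is the direction in which the jaws open and shut, and the axes are right-handed (so a half turn about x gives the same grasp; the last joint's range is limited). The gripper opens to 85 mm and grips with 20 to 120 N. Pads are 22 mm wide; open, the fingers measure 114 mm over their backs; the gripper's body (76 mm by 85 mm) begins 54 mm behind the grasp point. The pads swing forward as they close: fully open they stand 13 mm farther back than shut.
Start: joints at [1.05, 0.313, 1.498, -0, 1.331, -0.223], TCP at [154.057, 501.894, 203.294] pointing down, gripper open.
Joint ranges: [-2.94, 2.94], [-0.97, 2.17], [0.19, 2.56], [-1.23, 4.37], [0.02, 3.11], [-2.88, 2.88]. Speed limits (rad/s): [2.39, 2.39, 3.01, 3.14, 3.14, 3.14].

INTERFACE

Orientations are given as a unit quaternion [w, x, y, z].
In Python, from rig import ctrl gives the robot as it stands. The module is installed in compiled form; this text tells all that it offers.
- The arm moves only by the tool move_arm, never from a script. Its argument "targets" is a list that holds one entry, the list of rows, each a list of 7 numbers: the opening, from 0 (shut) to 1 (fully open), then the shift along the tool's x, y, z each as a share of 150 mm, from -1 to 1, then the turn, a rotation vector about the tool's x, y, z each as a share of 60 degrees, from -1 to 1. A call has 1 to 5 rows; each row shifts and turns the commanded pose from where the row before left it, along the tool's axes as they then stand; what a row does not reach is not made up. A row lasts 1/10 s, in which the tool goes at most 50 mm and 8.59 degrees, less where a joint would pass 70% of its speed; a pose out of reach is approached as far as the arm can. A call with a number of a shift or a turn outside -1 to 1 is refused whole. A call with a gripper value outside its range is refused whole. The fingers move at their own pace and stop on an object; "force" is the grip in N (left out, the last holds). Time passes only in rows, so rows that do not move let the fingers close. It gives the time, the measured TCP pose, the force and the opening at its end, in the units of the state.
- ctrl.sense(): the state, without advancing time (a new reading comes with each control period).
- ctrl.capture(name): name is "scene" or "side" or "wrist"; returns the picture (480x640x3 uint8, red, green, blue); there is no depth.
- ctrl.calibration(name): a dict with "camera_matrix" (3x3 intrinsics, pixels), "extrinsics" (4x4, takes a point from world to camera coordinates); the wrist camera has in their place "tool_from_camera" (4x4, takes a point from camera to tool coordinates, whose origin is the TCP and whose axes are the tool frame's). Camera axes: x right, y down, z forward; pixel columns grow to the right and rows downward; lengths in mm; the calibration is good to about 2 mm. A picture is of the moment at which its call begins: read the wrist's pose just before it. calibration takes no time and is no camera call.
- ctrl.finish_job(): hands the job in, once; it reports no verdict.
Trained networks look in the newest picture that a camera, given by its name, has taken for a name from the list of things; names that differ only in an ending like _2 or _b are one class to them, and where a whole thing is asked for, a point or a joint stands for the part that bears it (a point fixed in the world has none). Each returns a list of dicts, best first, with "confidence" (0 to 1); they miss things now and then, are a little off and sometimes report something else, mostly with a low value. They report only what shows in the picture. A call takes as long as a camera call. They do not tell look-alikes from the thing itself.
- ctrl.recognise(label, camera): "point" ([row, column] in pixels, amid what is visible of it).
- ctrl.cut_out(label, camera): "pixels" (480x640 bool, what is visible of it) and "point" ([row, column] in pixels, amid what is visible of it).
The state is a dict: "time_s": time; "joints": joint angles; "dq": joint speeds; "tau": joint torques, N m; "eef_pos": TCP position; "ee_rot": TCP orientation; "force": force on the tool from outside, world axes, zero at the start; "wrist_torque": the same for the moment, N m; "grip_width": opening from 0.0 (shut) to 1.0 (fully open).
Only numpy, scipy, OpenCV 4.12 (cv2) and the standard library are available. Lean on these libraries where they do the work, as an engineer would, in place of code of your own. Each camera call takes 0.05 s, during which the arm holds its last target.

TASK

Line up the four loose pistons on the row of black discs on the plywood board in order of size: the largest on the disc next to the upright steel stop, then each next smaller one on the next disc, the smallest at the far end. Stand each one upright, crown up, centred on its disc, and do not knock over or drop any.

Things in the scene. Friction and masses are not known exactly. Their poses are not given: they have to be found in the camera images.
- piston_a_mid (a point): The smallest of four loose bare-aluminium engine pistons: a plain upright cylinder 36 mm in diameter and 42 mm high (about 60 g), three dark ring grooves near the top, dark pin hole low through its sides, two grey valve pockets on the flat crown. It stands crown up on the table, at any yaw. This point: its centre, 21 mm above its flat underside; z is along the piston's axis.
- piston_b_mid (a point): The second smallest of four loose bare-aluminium engine pistons: a plain upright cylinder 44 mm in diameter and 49 mm high (about 100 g), three dark ring grooves near the top, dark pin hole low through its sides, two grey valve pockets on the flat crown. It stands crown up on the table, at any yaw. This point: its centre, 24.5 mm above its flat underside; z is along the piston's axis.
- piston_c_mid (a point): The second largest of four loose bare-aluminium engine pistons: a plain upright cylinder 52 mm in diameter and 56 mm high (about 150 g), three dark ring grooves near the top, dark pin hole low through its sides, two grey valve pockets on the flat crown. It stands crown up on the table, at any yaw. This point: its centre, 28 mm above its flat underside; z is along the piston's axis.
- piston_d_mid (a point): The largest of four loose bare-aluminium engine pistons: a plain upright cylinder 60 mm in diameter and 63 mm high (about 220 g), three dark ring grooves near the top, dark pin hole low through its sides, two grey valve pockets on the flat crown. It stands crown up on the table, at any yaw. This point: its centre, 31.5 mm above its flat underside; z is along the piston's axis.
- mark_a: One of four identical black rubber discs, 68 mm in diameter and 2 mm thick, fixed in a straight row at 88 mm spacing along a plywood board (470 x 100 x 12 mm, fixed on the table). Which of the four places in the row this disc has changes from start to start. Origin: centre of its underside, 12 mm above the table; its top is 14 mm above the table. Its y axis runs along the row, either way.
- mark_b: One of four identical black rubber discs, 68 mm in diameter and 2 mm thick, fixed in a straight row at 88 mm spacing along a plywood board (470 x 100 x 12 mm, fixed on the table). Which of the four places in the row this disc has changes from start to start. Origin: centre of its underside, 12 mm above the table; its top is 14 mm above the table. Its y axis runs along the row, either way.
- mark_c: One of four identical black rubber discs, 68 mm in diameter and 2 mm thick, fixed in a straight row at 88 mm spacing along a plywood board (470 x 100 x 12 mm, fixed on the table). Which of the four places in the row this disc has changes from start to start. Origin: centre of its underside, 12 mm above the table; its top is 14 mm above the table. Its y axis runs along the row, either way.
- mark_d: One of four identical black rubber discs, 68 mm in diameter and 2 mm thick, fixed in a straight row at 88 mm spacing along a plywood board (470 x 100 x 12 mm, fixed on the table). Which of the four places in the row this disc has changes from start to start. Origin: centre of its underside, 12 mm above the table; its top is 14 mm above the table. Its y axis runs along the row, either way.
- stop: Dark steel plate standing upright across one end of the board (which end changes), 80 mm wide, 6 mm thick, top 57 mm above the table, on a flat foot; the other end has only a flat strap. Origin: centre of its foot's underside, 12 mm above the table, in line with the discs, 75 mm from the nearest one's centre (then 163, 251, 339 mm). Its y axis runs along the row, either way.
There are look-alikes about, which are no part of the job. Leave any green or yellow look-alike of the part that bears piston_c_mid alone.

How it is judged:
By the outcome, as a careful person would: the job done as asked, in the order asked, and still so for the second after the job is handed in, with the robot touching nothing.
It also fails if it takes over 90 s, if anything falls off the work surface, if the arm or the gripper's body presses on something with over 40 N, if the wrist force passes 120 N, or if a joint passes its speed limit or range.

## Working session

There is one attempt and no reset: what is moved stays moved. The work goes in short steps, Python scripts to look and compute and a tool call to move; the robot and the scene stay as the last step left them, time stands still between calls to the robot, and variables do not carry over. Pictures are saved under pics/ and viewed, and the job is handed in when it is done.

Besides the shell and the picture viewer there is one more tool, called after "Emit:" as name(argument=value, ...), one argument or row to a line, values as JSON. move_arm: Moves the arm, as the interface text tells. Shift numbers are shares of 150 mm and turn numbers shares of 60 degrees, none past 1 either way. Its arguments: {"type":"object","properties":{"targets":{"type":"array","items":{"type":"array","items":{"type":"array","items":{"type":"number","minimum":-1,"maximum":1}}}},"force":{"type":"number"}},"required":["targets"]}

```bash
mkdir -p pics; ls
python3 - <<'E'
from rig import ctrl
import cv2
s=ctrl.sense(); print(s)
for n in("scene","side","wrist"):
    im=ctrl.capture(n); cv2.imwrite(f"pics/{n}0.png",im[:,:,::-1])
    c=ctrl.calibration(n); print(n,{k:v.round(3).tolist() if hasattr(v,'round') else v for k,v in c.items()})
E
```

```text
pics
{'time_s': 0.0, 'joints': array([ 1.04956852e+00,  3.13414527e-01,  1.49846657e+00, -2.93316974e-05,
        1.33100143e+00, -2.23422178e-01]), 'dq': array([ 0.00093582,  0.00138109, -0.00038747,  0.00133451,  0.00143893,
       -0.00096656]), 'tau': array([ 1.48586336e-03, -4.12241006e+01, -2.59766972e+01,  2.08660617e-05,
        3.83553488e-03, -4.82806797e-06]), 'eef_pos': array([153.92130143, 501.60890045, 202.74215548]), 'ee_rot': array([ 0.69912596,  0.10447062,  0.69943899, -0.10532753]), 'force': array([-0.39456754, -0.64375764,  0.72353917]), 'wrist_torque': array([-0.00960658,  0.06130158, -0.0220951 ]), 'grip_width': 1.003332882760738}
scene {'camera_matrix': [[478.511, 0.0, 323.855], [0.0, 478.511, 247.838], [0.0, 0.0, 1.0]], 'extrinsics': [[0.878, 0.478, -0.01, -467.133], [0.257, -0.489, -0.834, -94.041], [-0.404, 0.73, -0.552, 1185.63], [0.0, 0.0, 0.0, 1.0]]}
side {'camera_matrix': [[494.016, 0.0, 318.824], [0.0, 494.016, 245.826], [0.0, 0.0, 1.0]], 'extrinsics': [[0.819, -0.574, -0.01, -428.742], [-0.403, -0.562, -0.723, 237.147], [0.409, 0.596, -0.691, 701.149], [0.0, 0.0, 0.0, 1.0]]}
wrist {'camera_matrix': [[376.132, 0.0, 322.386], [0.0, 376.132, 237.808], [0.0, 0.0, 1.0]], 'tool_from_camera': [[-0.001, -0.28, 0.96, -170.806], [1.0, 0.0, 0.001, -0.68], [-0.0, 0.96, 0.28, -70.907], [0.0, 0.0, 0.0, 1.0]]}
```

View pics/scene0.png

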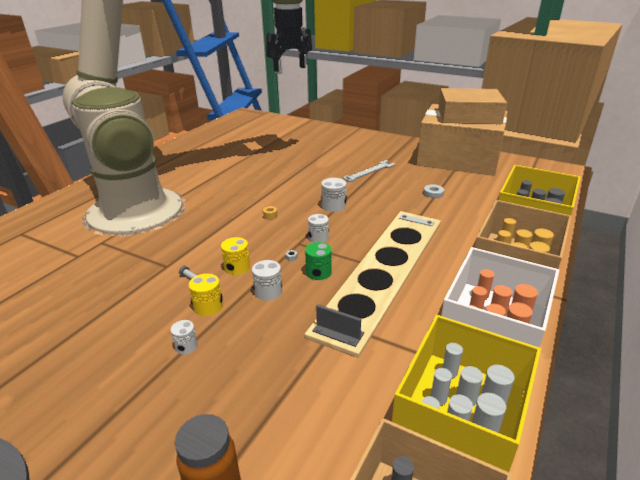

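View pics/side0.png

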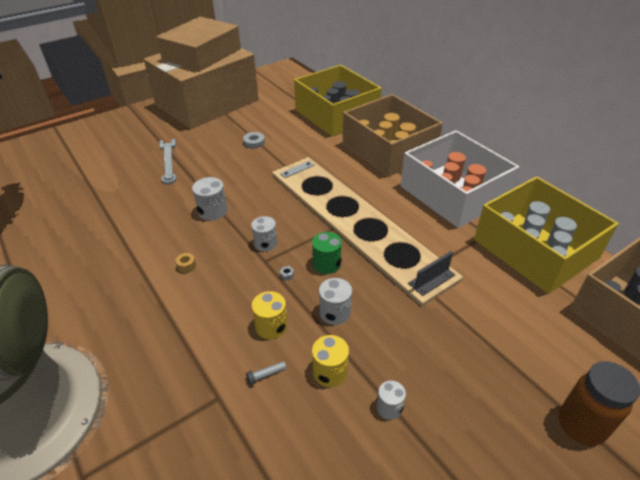

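View pics/wrist0.png

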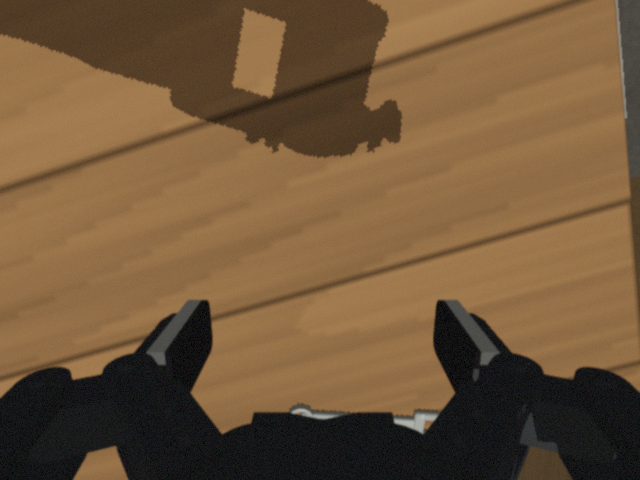

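The scene shows four bare-aluminium pistons near (row,col) (194,333), (228,318), (280,267) and (337,184). Two yellow look-alikes are at (256,235) and (294,205), and a green one at (260,318). The stop is at the near end of the board (325,338). Next I get masks and fit cylinders.

Run:
```python
from rig import ctrl
import cv2,numpy as np,pickle
out={}
for n in("scene","side"):
    im=ctrl.capture(n)
    out[n+'_im']=im
    for lab in("piston_c_mid","mark_a","stop"):
        r=ctrl.cut_out(lab,n); out[n,lab]=r
        for d in r:
            m=d["pixels"]; ys,xs=np.where(m); 
            print(n,lab,round(d["confidence"],2),np.round(d["point"],1).tolist(),m.sum(),(ys.min(),ys.max(),xs.min(),xs.max()) if len(ys) else 0,np.median(im[m],axis=0))
pickle.dump(out,open("o.pkl","wb"))
```

```text
scene piston_c_mid 0.9 [295.1, 202.3] 1129 (np.int64(273), np.int64(315), np.int64(189), np.int64(221)) [188. 154.  20.]
scene piston_c_mid 0.88 [277.3, 267.8] 1039 (np.int64(260), np.int64(299), np.int64(252), np.int64(281)) [151. 147. 142.]
scene piston_c_mid 0.82 [259.2, 318.0] 900 (np.int64(242), np.int64(279), np.int64(305), np.int64(330)) [ 34. 110.  49.]
scene piston_c_mid 0.78 [255.7, 237.8] 855 (np.int64(237), np.int64(274), np.int64(221), np.int64(248)) [187. 153.  20.]
scene mark_a 0.84 [280.2, 375.1] 569 (np.int64(269), np.int64(289), np.int64(358), np.int64(391)) [44. 42. 40.]
scene mark_a 0.84 [306.0, 355.3] 698 (np.int64(294), np.int64(318), np.int64(338), np.int64(374)) [44. 42. 40.]
scene mark_a 0.79 [235.6, 404.7] 435 (np.int64(227), np.int64(243), np.int64(390), np.int64(420)) [44. 42. 40.]
scene mark_a 0.67 [257.2, 391.1] 498 (np.int64(247), np.int64(265), np.int64(375), np.int64(407)) [44. 42. 40.]
scene stop 0.79 [325.7, 336.2] 1381 (np.int64(304), np.int64(346), np.int64(313), np.int64(363)) [60. 59. 60.]
side piston_c_mid 0.84 [299.3, 337.1] 1299 (np.int64(278
[... 284 characters left out ...]
286)) [146.  142.   55.5]
side piston_c_mid 0.72 [250.7, 326.7] 1129 (np.int64(231), np.int64(273), np.int64(312), np.int64(341)) [39. 78. 41.]
side mark_a 0.83 [255.1, 402.1] 787 (np.int64(242), np.int64(267), np.int64(383), np.int64(420)) [33. 33. 33.]
side mark_a 0.69 [187.1, 317.3] 493 (np.int64(176), np.int64(194), np.int64(301), np.int64(332)) [34. 33. 33.]
side mark_a 0.58 [230.6, 371.6] 638 (np.int64(217), np.int64(240), np.int64(353), np.int64(386)) [33.  33.  32.5]
side mark_a 0.57 [207.5, 341.4] 597 (np.int64(195), np.int64(217), np.int64(326), np.int64(358)) [34. 33. 33.]
side stop 0.81 [274.5, 432.7] 1038 (np.int64(252), np.int64(295), np.int64(409), np.int64(453)) [68. 68. 67.]
```

```bash
cat > h.py <<'E'
import numpy as np,cv2,pickle
from scipy.optimize import minimize
from scipy.spatial.transform import Rotation as R
from rig import ctrl
DIM={'a':(36,42),'b':(44,49),'c':(52,56),'d':(60,63)}
CAL={n:ctrl.calibration(n) for n in("scene","side")}
def proj(n,P,cal=None):
    c=cal or CAL[n]; E=np.array(c["extrinsics"]);K=np.array(c["camera_matrix"])
    q=(np.c_[P,np.ones(len(P))]@E.T)[:,:3]@K.T
    return q[:,:2]/q[:,2:]
def ray(n,rc,z):
    c=CAL[n];E=np.array(c["extrinsics"]);K=np.array(c["camera_matrix"])
    d=E[:3,:3].T@np.linalg.solve(K,[rc[1],rc[0],1.]); o=-E[:3,:3].T@E[:3,3]
    return (o+d*(z-o[2])/d[2])[:2]
t=np.linspace(0,2*np.pi,72,endpoint=False)
def cyl(x,y,D,H,z0=0):
    c=np.c_[x+D/2*np.cos(t),y+D/2*np.sin(t)]
    return np.r_[np.c_[c,np.full(72,z0)],np.c_[c,np.full(72,z0+H)]]
def sil(n,P):
    h=cv2.convexHull(proj(n,P).astype(np.float32))
    m=np.zeros((480*4,640*4),np.uint8); cv2.fillConvexPoly(m,np.round(h*4+1.5).astype(np.int32),1)
    return cv2.resize(m.astype(np.float32),(640,480),interpolation=cv2.INTER_AREA)
def iou(n,P,mask):
    s=sil(n,P); return np.minimum(s,mask).sum()/np.maximum(s,mask).sum()
E
python3 - <<'E'
from h import *
out=pickle.load(open("o.pkl","rb"))
for n in("scene","side"):
    im=ctrl.capture(n)
    for k in 'abd':
        r=ctrl.cut_out(f"piston_{k}_mid",n); out[n,f"piston_{k}_mid"]=r
        for d in r: print(n,k,round(d["confidence"],2),np.round(d["point"],1).tolist(),d["pixels"].sum(),np.median(im[d["pixels"]],axis=0))
pickle.dump(out,open("o.pkl","wb"))
E
```

```text
scene a 0.68 [338.4, 182.3] 693 [152. 150. 144.]
scene b 0.84 [228.4, 316.4] 513 [146. 143. 138.]
scene d 0.56 [196.7, 331.3] 782 [143.5 141.  136. ]
side a 0.9 [399.6, 391.5] 873 [148. 149. 151.]
side b 0.63 [233.1, 266.1] 682 [105.5 105.  102. ]
side d 0.59 [198.9, 208.8] 1183 [98. 97. 96.]
```

Run:
```python
from h import *
out=pickle.load(open("o.pkl","rb"))
# colour-based masks as check are avoided; gather masks near the four silver pistons
sp={'far':((194,333),(198,209)),'near_far':((228,318),(233,264)),'mid':((277,267),(300,335)),'front':((337,184),(399,391))}
M={}
for name,pp in sp.items():
    for n,p in zip(("scene","side"),pp):
        best=None
        for k in 'abcd':
            for d in out[n,f"piston_{k}_mid"]:
                if np.hypot(*(np.array(d["point"])-p))<10 and (best is None or d["confidence"]>best[0]): best=(d["confidence"],d["pixels"],k)
        M[name,n]=best
        print(name,n,None if best is None else (best[0],best[2],best[1].sum()))
for name in sp:
    ms=[(n,M[name,n][1].astype(np.float32)) for n in("scene","side") if M[name,n]]
    if not ms: continue
    for k,(D,H) in DIM.items():
        n0=ms[0][0]; x0=ray(n0,sp[name][0 if n0=="scene" else 1],H/2)
        f=lambda v:-np.mean([iou(n,cyl(v[0],v[1],D,H),m) for n,m in ms])
        r=minimize(f,x0,method="Nelder-Mead",options=dict(initial_simplex=[x0,x0+[12,0],x0+[0,12]],xatol=.1,fatol=1e-4))
        print(name,k,r.x.round(1),round(-r.fun,3),[round(iou(n,cyl(r.x[0],r.x[1],D,H),m),3) for n,m in ms])
# discs
for n in("scene","side"):
    for d in out[n,"mark_a"]:
        ys,xs=np.where(d["pixels"]); print(n,ray(n,(ys.mean(),xs.mean()),14).round(1))
    for d in out[n,"stop"]: print('stop',ray(n,d["point"],30).round(1))
```

```text
far scene (0.56, 'd', np.int64(782))
far side (0.59, 'd', np.int64(1183))
near_far scene (0.84, 'b', np.int64(513))
near_far side (0.63, 'b', np.int64(682))
mid scene (0.88, 'c', np.int64(1039))
mid side (0.84, 'c', np.int64(1299))
front scene (0.68, 'a', np.int64(693))
front side (0.9, 'a', np.int64(873))
far a [422.9 236.8] 0.395 [np.float32(0.396), np.float32(0.395)]
far b [423.6 242.7] 0.569 [np.float32(0.571), np.float32(0.567)]
far c [425.3 249.3] 0.772 [np.float32(0.771), np.float32(0.772)]
far d [425.5 245.9] 0.941 [np.float32(0.929), np.float32(0.953)]
near_far a [464.1 100.7] 0.752 [np.float32(0.745), np.float32(0.758)]
near_far b [464.1  98.2] 0.904 [np.float32(0.915), np.float32(0.893)]
near_far c [464.2 103.6] 0.677 [np.float32(0.689), np.float32(0.665)]
near_far d [467.6 105.4] 0.517 [np.float32(0.526), np.float32(0.508)]
mid a [ 474.2 -120.2] 0.517 [np.float32(0.519), np.float32(0.516)]
mid b [ 473.2 -114.9] 0.746 [np.float32(0.743), np.float32(0.749)]
mid c [ 473.8 -115.4] 0.93 [np.float32(0.929), np.float32(0.931)]
mid d [ 474.  -112.6] 0.746 [np.float32(0.753), np.float32(0.74)]
front a [ 435.  -297.7] 0.933 [np.float32(0.921), np.float32(0.945)]
front b [ 434.8 -294.1] 0.66 [np.float32(0.661), np.float32(0.659)]
front c [ 434.9 -290.8] 0.483 [np.float32(0.485), np.float32(0.48)]
front d [ 435.8 -285.7] 0.368 [np.float32(0.372), np.float32(0.365)]
scene [643.   -0.7]
scene [645.5 -85.9]
scene [638.8 176.6]
scene [641.2  87.2]
stop [ 646.  -166.1]
side [646.4 -87.6]
side [641.1 176.8]
side [644.    0.8]
side [642.4  87.7]
stop [ 645.2 -166.4]
```

```bash
cat >> h.py <<'E'
def plan(tx,ty,tz,yawdeg=None,step=50.):
    """rows to go from the measured pose to target; yaw = world angle of tool y axis (mod 180)"""
    s=ctrl.sense(); w,x,y,z=s["ee_rot"]; A=R.from_quat([x,y,z,w]); p=s["eef_pos"]
    M=A.as_matrix(); yaw=np.degrees(np.arctan2(M[1,1],M[0,1]))
    d=M.T@(np.array([tx,ty,tz])-p)
    print("t %.2f pos"%s["time_s"],p.round(1),"yaw %.1f"%yaw,"xaxis",M[:,0].round(3),"j6 %.2f"%s["joints"][5],"w %.3f F"%s["grip_width"],s["force"].round(1))
    print("tool shift mm",d.round(1),"share",(d/150).round(3),"rows>=",int(np.ceil(np.linalg.norm(d)/step)))
    # upright correction + yaw
    if yawdeg is not None:
        yy=yawdeg+180*np.round((yaw-yawdeg)/180); c,sn=np.cos(np.radians(yy)),np.sin(np.radians(yy))
        yv=np.array([c,sn,0]);xv=np.array([0,0,-1.]);T=np.c_[xv,yv,np.cross(xv,yv)]
        rv=np.degrees((A.inv()*R.from_matrix(T)).as_rotvec()); print("rotvec deg",rv.round(2),"share",(rv/60).round(3),"rows>=",int(np.ceil(np.linalg.norm(rv)/8.59)))
E
python3 - <<'E'
from h import *
out=pickle.load(open("o.pkl","rb"))
D,H=DIM['c']
for p,q in (((295,202),(363,331)),((259,318),(251,327)),((256,238),(314,270))):
    ms=[]
    for n,pt in(("scene",p),("side",q)):
        for d in out[n,"piston_c_mid"]:
            if np.hypot(*(np.array(d["point"])-pt))<6: ms.append((n,d["pixels"].astype(np.float32)))
    x0=ray("scene",p,H/2)
    f=lambda v:-np.mean([iou(n,cyl(v[0],v[1],D,H),m) for n,m in ms])
    r=minimize(f,x0,method="Nelder-Mead",options=dict(initial_simplex=[x0,x0+[12,0],x0+[0,12]],xatol=.1))
    print(p,r.x.round(1),-r.fun)
print('nut',ray("side",(271,287),5))
plan(425.5,246,160,0); plan(425.5,246,160,90)
E
```

```text
(295, 202) [ 400.8 -202.1] 0.9393336772918701
(259, 318) [528.3 -15.6] 0.9374922513961792
(256, 238) [372.5 -77.6] 0.9139850735664368
nut [458.24872621   6.5328677 ]
t 0.95 pos [154.  501.9 203.3] yaw 72.9 xaxis [-0.  0. -1.] j6 -0.22 w 1.001 F [-0.1 -0.4  0.2]
tool shift mm [  43.3 -165.   334.6] share [ 0.289 -1.1    2.231] rows>= 8
rotvec deg [72.94 -0.    0.  ] share [ 1.216 -0.     0.   ] rows>= 9
t 0.95 pos [154.  501.9 203.3] yaw 72.9 xaxis [-0.  0. -1.] j6 -0.22 w 1.001 F [-0.1 -0.4  0.2]
tool shift mm [  43.3 -165.   334.6] share [ 0.289 -1.1    2.231] rows>= 8
rotvec deg [-17.06  -0.     0.  ] share [-0.284 -0.     0.   ] rows>= 2
```

Everything matches one piston each: d (425,246), b (464,98), c (474,-115) and a (435,-298), with overlap of at least 0.90 for that size only. The discs from the stop outward are (646,-87), (644,0), (642,88) and (640,177). Yellow and green ones stay untouched. One enlarged crop confirms this before I move.

Run:
```python
import pickle,cv2
o=pickle.load(open("o.pkl","rb"))
im=o["scene_im"][165:365,150:450,::-1]
cv2.imwrite("pics/crop1.png",cv2.resize(im,None,fx=2.6,fy=2.6,interpolation=cv2.INTER_CUBIC))
```

```text
(no output)
```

View pics/crop1.png

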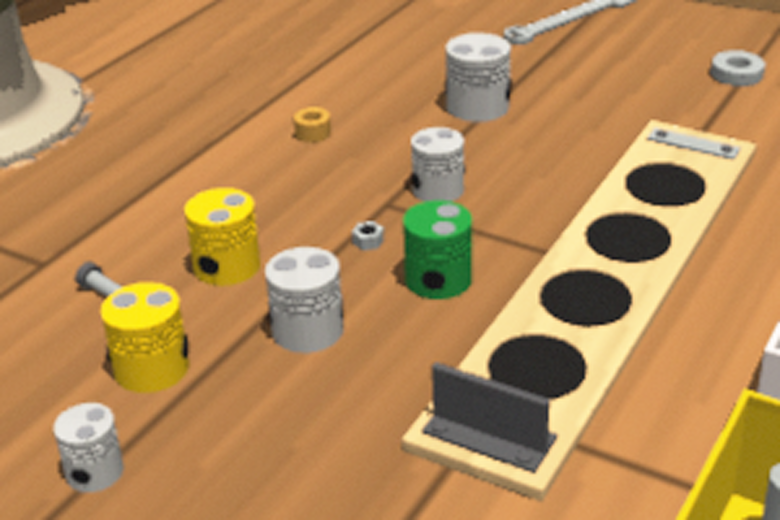

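Emit:
move_arm(
  targets=[
    [[1, 0, 0, 0, 0.135, 0, 0], [1, 0, 0, 0, 0.135, 0, 0], [1, 0, 0, 0, 0.135, 0, 0], [1, 0, 0, 0, 0.135, 0, 0], [1, 0, 0, 0, 0.135, 0, 0]],
  ],
  force=40,
)

```text
time_s: 1.45
eef_pos: [154.0, 501.9, 203.3]
ee_rot: [0.619, 0.342, 0.619, -0.342]
force: [0.4, -0.2, 0.3]
grip_width: 0.997
```

Emit:
move_arm(
  targets=[
    [[1, 0, 0, 0, 0.135, 0, 0], [1, 0, 0, 0, 0.135, 0, 0], [1, 0, 0, 0, 0.135, 0, 0], [1, 0, 0, 0, 0.136, 0, 0], [1, 0, 0, 0, 0, 0, 0]],
  ],
)

```text
time_s: 1.95
eef_pos: [154.1, 501.9, 203.3]
ee_rot: [-0.5, -0.5, -0.5, 0.5]
force: [-0.1, 0.1, 1.1]
grip_width: 0.999
```

The crop confirms the four bare-metal pistons, and the wrench end lies just beyond the largest one. I now move above piston d.

Emit:
move_arm(
  targets=[
    [[1, 0.036, 0.226, 0.213, 0, 0, 0], [1, 0.036, 0.226, 0.213, 0, 0, 0], [1, 0.036, 0.226, 0.213, 0, 0, 0], [1, 0.036, 0.226, 0.213, 0, 0, 0], [1, 0.036, 0.226, 0.213, 0, 0, 0]],
  ],
)

```text
time_s: 2.45
eef_pos: [324.6, 340.7, 176.3]
ee_rot: [0.501, 0.499, 0.501, -0.499]
force: [0.4, 1.0, -0.0]
grip_width: 1.001
```

Emit:
move_arm(
  targets=[
    [[1, 0.036, 0.226, 0.213, 0, 0, 0], [1, 0.036, 0.226, 0.213, 0, 0, 0], [1, 0.036, 0.226, 0.213, 0, 0, 0], [1, 0, 0, 0, 0, 0, 0], [1, 0, 0, 0, 0, 0, 0]],
  ],
)

```text
time_s: 2.95
eef_pos: [425.4, 245.7, 159.9]
ee_rot: [0.5, 0.5, 0.5, -0.5]
force: [-0.4, 0.3, 0.4]
grip_width: 1.004
```

```bash
cat >> h.py <<'E'
def wristcal():
    s=ctrl.sense(); w,x,y,z=s["ee_rot"]; T=np.eye(4); T[:3,:3]=R.from_quat([x,y,z,w]).as_matrix(); T[:3,3]=s["eef_pos"]
    c=ctrl.calibration("wrist"); W=T@np.array(c["tool_from_camera"])
    CAL["wrist"]=dict(camera_matrix=c["camera_matrix"],extrinsics=np.linalg.inv(W))
def wristfit(k,pic,guess,z0=0,label=None):
    wristcal(); im=ctrl.capture("wrist"); D,H=DIM[k]
    g=proj("wrist",np.array([[*guess,z0+H/2]]))[0][::-1]
    v=im[:,:,::-1].copy()
    for d in ctrl.cut_out(label or f"piston_{k}_mid","wrist"):
        m=d["pixels"]
        print(k,"conf %.2f"%d["confidence"],np.round(d["point"],1),m.sum(),"expected",g.round(1))
        if np.hypot(*(np.array(d["point"])-g))<90:
            x0=np.array(guess,float); mm=m.astype(np.float32)
            f=lambda q:-iou("wrist",cyl(q[0],q[1],D,H,z0),mm)
            r=minimize(f,x0,method="Nelder-Mead",options=dict(initial_simplex=[x0,x0+[8,0],x0+[0,8]],xatol=.1,fatol=1e-4))
            print("  fit",r.x.round(1),"iou %.3f"%-r.fun)
            h=cv2.convexHull(proj("wrist",cyl(*r.x,D,H,z0)).astype(np.float32)); cv2.polylines(v,[h.astype(np.int32)],True,(0,0,255),1)
    cv2.imwrite(f"pics/{pic}.png",v)
E
python3 - <<'E'
from h import *
print('wrench',ray("side",(180,168),5),ray("side",(145,168),5))
plan(425.5,246,160,0)
wristfit('d','w_d1',(425.5,246))
E
```

```text
wrench [392.1366555  393.79543405] [448.26445349 528.99160025]
t 2.95 pos [425.4 245.7 159.9] yaw 0.0 xaxis [-0.001  0.    -1.   ] j6 0.28 w 1.004 F [-0.4  0.3  0.4]
tool shift mm [-0.1  0.1 -0.3] share [-0.     0.001 -0.002] rows>= 1
rotvec deg [ 0.05 -0.    0.03] share [ 0.001 -0.     0.001] rows>= 1
d conf 0.83 [218.6 323.5] 5624 expected [218.  322.6]
  fit [424.9 247.3] iou 0.981
```

View pics/w_d1.png

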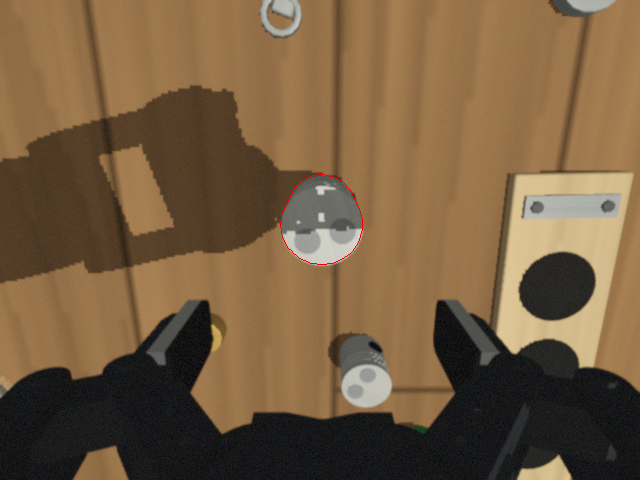

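The wrist view shows piston d at pixel (220,322), and the cylinder fit gives (424.9,247.3) with overlap 0.98. Next: descend and grip.

Emit:
move_arm(
  targets=[
    [[1, 0.25, -0.003, -0.008, 0, 0, 0], [1, 0.25, 0, 0, 0, 0, 0], [1, 0.25, 0, 0, 0, 0, 0], [1, 0.13, 0, 0, 0, 0, 0], [1, 0.1, 0, 0, 0, 0, 0]],
  ],
)

```text
time_s: 3.55
eef_pos: [423.3, 248.4, 11.9]
ee_rot: [0.501, 0.499, 0.501, -0.5]
force: [0.7, 0.8, 0.7]
grip_width: 0.997
```

Emit:
move_arm(
  targets=[
    [[0.3, 0, 0, 0, 0, 0, 0], [0.3, 0, 0, 0, 0, 0, 0], [0.3, 0, 0, 0, 0, 0, 0], [0.3, 0, 0, 0, 0, 0, 0], [0.3, 0, 0, 0, 0, 0, 0]],
  ],
  force=40,
)

```text
time_s: 4.05
eef_pos: [425.1, 247.9, 14.1]
ee_rot: [0.5, 0.501, 0.5, -0.499]
force: [-2.5, 3.0, 7.3]
grip_width: 0.685
```

Run:
```python
from h import *
plan(424.9,247.3,12,0)
```

```text
t 4.05 pos [425.1 247.9  14.1] yaw -0.0 xaxis [ 0.002  0.001 -1.   ] j6 0.29 w 0.685 F [-2.5  3.   7.3]
tool shift mm [ 2.1 -0.2  0.6] share [ 0.014 -0.001  0.004] rows>= 1
rotvec deg [-0.01 -0.06 -0.09] share [-0.    -0.001 -0.001] rows>= 1
```

Emit:
move_arm(
  targets=[
    [[0.3, 0, 0, 0, 0, 0, 0], [0.3, 0, 0, 0, 0, 0, 0], [0.3, -0.1, 0, 0, 0, 0, 0], [0.3, -0.1, 0, 0, 0, 0, 0], [0.3, 0, 0, 0, 0, 0, 0]],
  ],
)

```text
time_s: 4.55
eef_pos: [425.7, 247.7, 44.7]
ee_rot: [0.501, 0.501, 0.499, -0.499]
force: [-0.2, 0.1, -1.3]
grip_width: 0.682
```

Run:
```python
from h import *
plan(424.9,247.3,12,0)
```

```text
t 4.55 pos [425.7 247.7  44.7] yaw -0.0 xaxis [ 0.003  0.001 -1.   ] j6 0.29 w 0.682 F [-0.2  0.1 -1.3]
tool shift mm [32.7 -0.9  0.4] share [ 0.218 -0.006  0.003] rows>= 1
rotvec deg [-0.01 -0.05 -0.19] share [-0.    -0.001 -0.003] rows>= 1
```

Emit:
move_arm(
  targets=[
    [[0.3, -0.285, 0, 0, 0, 0, 0], [0.3, -0.285, 0, 0, 0, 0, 0], [0.3, 0, 0.163, 0.248, 0, 0, 0], [0.3, 0, 0.163, 0.248, 0, 0, 0], [0.3, 0, 0.163, 0.248, 0, 0, 0]],
  ],
)

```text
time_s: 5.05
eef_pos: [498.5, 134.4, 128.2]
ee_rot: [0.5, 0.5, 0.5, -0.5]
force: [1.0, 0.3, -1.2]
grip_width: 0.684
```

Emit:
move_arm(
  targets=[
    [[0.3, 0, 0.163, 0.248, 0, 0, 0], [0.3, 0, 0.163, 0.248, 0, 0, 0], [0.3, 0, 0.163, 0.248, 0, 0, 0], [0.3, 0, 0, 0, 0, 0, 0], [0.3, 0, 0, 0, 0, 0, 0]],
  ],
)

```text
time_s: 5.55
eef_pos: [571.0, 23.5, 127.4]
ee_rot: [-0.499, -0.5, -0.5, 0.501]
force: [-0.9, 0.9, -1.5]
grip_width: 0.687
```

```bash
cat >> h.py <<'E'
def wristdiscs(pic):
    wristcal(); im=ctrl.capture("wrist"); v=im[:,:,::-1].copy()
    for d in ctrl.cut_out("mark_a","wrist"):
        m=d["pixels"]; ys,xs=np.where(m); x0=ray("wrist",(ys.mean(),xs.mean()),14); mm=m.astype(np.float32)
        f=lambda q:-iou("wrist",cyl(q[0],q[1],68,2,12),mm)
        r=minimize(f,x0,method="Nelder-Mead",options=dict(initial_simplex=[x0,x0+[8,0],x0+[0,8]],xatol=.1,fatol=1e-4))
        print("disc conf %.2f"%d["confidence"],np.round(d["point"],1),x0.round(1),"fit",r.x.round(1),"iou %.3f"%-r.fun)
    cv2.imwrite(f"pics/{pic}.png",v)
E
python3 - <<'E'
from h import *
plan(646,-87,130,0)
for i in range(3): print(ctrl.sense()["eef_pos"])
wristdiscs("w_disc1")
print(ctrl.sense()["eef_pos"])
E
```

```text
t 5.55 pos [571.   23.5 127.4] yaw -0.1 xaxis [-0.002  0.    -1.   ] j6 -0.16 w 0.687 F [-0.9  0.9 -1.5]
tool shift mm [ -2.8  75.2 110.4] share [-0.018  0.501  0.736] rows>= 3
rotvec deg [-0.11 -0.02  0.1 ] share [-0.002 -0.     0.002] rows>= 1
[571.03314355  23.54167412 127.41382047]
[571.03314355  23.54167412 127.41382047]
[571.03314355  23.54167412 127.41382047]
disc conf 0.77 [244.7 415.9] [645.    3.9] fit [643.6   1.8] iou 0.923
disc conf 0.70 [ 20.9 424.4] [639.3 162.6] fit [639.7 177.8] iou 0.987
disc conf 0.68 [373.8 399.3] [ 637.8 -110.4] fit [ 638.  -131.8] iou 0.060
disc conf 0.62 [406.  391.5] [ 628.8 -149.3] fit [ 628.  -171.1] iou 0.151
disc conf 0.61 [134.3 419.7] [641.3  91.1] fit [641.4  89.8] iou 0.986
[570.71384614  24.88560407 128.06408397]
```

View pics/w_disc1.png

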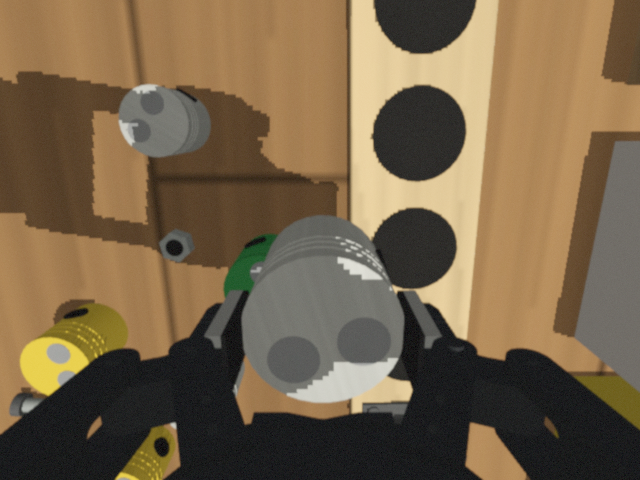

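Emit:
move_arm(
  targets=[
    [[0.3, 0, 0.166, 0.245, 0, 0, 0], [0.3, 0, 0.166, 0.245, 0, 0, 0], [0.3, 0, 0.165, 0.244, 0, 0, 0], [0.3, 0.2, 0, 0, 0, 0, 0], [0.3, 0.2, 0, 0, 0, 0, 0]],
  ],
)

```text
time_s: 6.15
eef_pos: [646.2, -85.9, 67.9]
ee_rot: [0.5, 0.5, 0.5, -0.5]
force: [-0.8, 0.6, -3.1]
grip_width: 0.682
```

Emit:
move_arm(
  targets=[
    [[0.3, 0.15, 0, 0, 0, 0, 0], [0.3, 0, 0, 0, 0, 0, 0], [0.3, 0, 0, 0, 0, 0, 0]],
  ],
)

```text
time_s: 6.45
eef_pos: [646.1, -85.2, 46.9]
ee_rot: [0.5, 0.5, 0.5, -0.5]
force: [-0.6, 0.1, -0.4]
grip_width: 0.684
```

Run:
```python
from h import *
plan(646,-85.8,27,0)
im=ctrl.capture("scene"); cv2.imwrite("pics/s1.png",cv2.resize(im[200:380,230:470,::-1],None,fx=3,fy=3))
im=ctrl.capture("side"); cv2.imwrite("pics/s1b.png",cv2.resize(im[150:330,260:500,::-1],None,fx=3,fy=3))
```

```text
t 6.45 pos [646.1 -85.2  46.9] yaw 0.0 xaxis [ 0.001 -0.    -1.   ] j6 -0.31 w 0.684 F [-0.6  0.1 -0.4]
tool shift mm [19.9 -0.1  0.6] share [ 0.133 -0.     0.004] rows>= 1
rotvec deg [ 0.05  0.01 -0.03] share [ 0.001  0.    -0.001] rows>= 1
```

View pics/s1b.png

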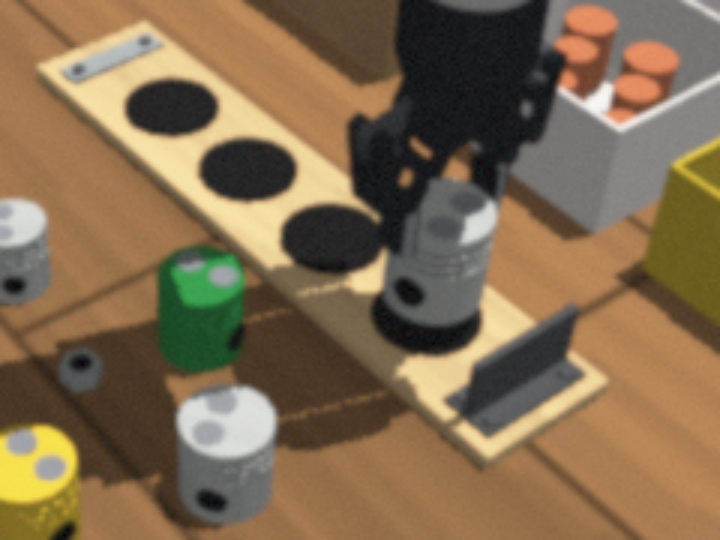

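View pics/s1.png

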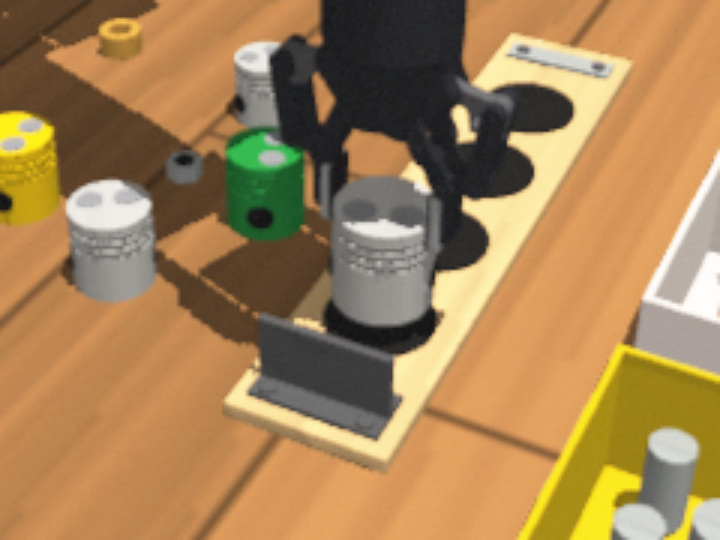

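Piston d hangs upright over the disc beside the stop. Next I lower until contact.

Emit:
move_arm(
  targets=[
    [[0.3, 0.08, 0, 0, 0, 0, 0], [0.3, 0.033, 0, 0, 0, 0, 0], [0.3, 0, 0, 0, 0, 0, 0], [0.3, 0, 0, 0, 0, 0, 0]],
  ],
)

```text
time_s: 6.95
eef_pos: [645.7, -86.0, 28.9]
ee_rot: [-0.5, -0.5, -0.5, 0.5]
force: [-0.1, -0.5, -2.5]
grip_width: 0.687
```

Emit:
move_arm(
  targets=[
    [[0.3, 0.007, 0, 0, 0, 0, 0], [0.3, 0, 0, 0, 0, 0, 0]],
  ],
)

```text
time_s: 7.15
eef_pos: [645.9, -86.1, 28.2]
ee_rot: [0.5, 0.5, 0.5, -0.5]
force: [-0.4, 0.2, 0.1]
grip_width: 0.685
```

Emit:
move_arm(
  targets=[
    [[0.3, 0.007, 0, 0, 0, 0, 0], [0.3, 0, 0, 0, 0, 0, 0]],
  ],
)

```text
time_s: 7.35
eef_pos: [646.0, -86.1, 28.2]
ee_rot: [0.5, 0.5, 0.5, -0.5]
force: [-4.1, -0.1, 7.2]
grip_width: 0.687
```

Emit:
move_arm(
  targets=[
    [[0.8, 0, 0, 0, 0, 0, 0], [0.8, 0, 0, 0, 0, 0, 0], [1, 0, 0, 0, 0, 0, 0], [1, 0, 0, 0, 0, 0, 0], [1, 0, 0, 0, 0, 0, 0]],
  ],
)

```text
time_s: 7.85
eef_pos: [645.8, -86.0, 27.0]
ee_rot: [-0.5, -0.5, -0.5, 0.5]
force: [0.1, -0.6, -0.5]
grip_width: 1.0
```

Emit:
move_arm(
  targets=[
    [[1, -0.1, 0, 0, 0, 0, 0], [1, -0.2, 0, 0, 0, 0, 0], [1, -0.3, 0, 0, 0, 0, 0], [1, -0.3, 0, 0, 0, 0, 0], [1, 0, 0, 0, 0, 0, 0]],
  ],
)

```text
time_s: 8.35
eef_pos: [648.4, -86.7, 170.5]
ee_rot: [0.504, 0.502, 0.496, -0.498]
force: [-0.3, 0.4, -0.0]
grip_width: 0.998
```

```bash
cat >> h.py <<'E'
def extfit(k,guess,z0=0):
    D,H=DIM[k]; ms=[]
    for n in("scene","side"):
        ctrl.capture(n); g=proj(n,np.array([[*guess,z0+H/2]]))[0][::-1]
        for d in ctrl.cut_out(f"piston_{k}_mid",n):
            if np.hypot(*(np.array(d["point"])-g))<12: ms.append((n,d["pixels"].astype(np.float32))); break
    x0=np.array(guess,float)
    f=lambda v:-np.mean([iou(n,cyl(v[0],v[1],D,H,z0),m) for n,m in ms])
    r=minimize(f,x0,method="Nelder-Mead",options=dict(initial_simplex=[x0,x0+[8,0],x0+[0,8]],xatol=.1,fatol=1e-4))
    print(k,"ext fit",r.x.round(1),[(n,round(float(iou(n,cyl(*r.x,D,H,z0),m)),3)) for n,m in ms])
E
python3 - <<'E'
from h import *
plan(474,-115,160,0)
extfit('d',(646,-87),14)
wristfit('d','w_d2',(646,-86),14)
E
```

```text
t 8.35 pos [648.4 -86.7 170.5] yaw -0.0 xaxis [ 0.013 -0.004 -1.   ] j6 -0.31 w 0.998 F [-0.3  0.4 -0. ]
tool shift mm [   8.4 -174.6   28.3] share [ 0.056 -1.164  0.189] rows>= 4
rotvec deg [-0.01  0.23 -0.72] share [-0.     0.004 -0.012] rows>= 1
d ext fit [646.1 -87.4] [('scene', 0.945), ('side', 0.898)]
d conf 0.56 [225.  326.5] 6260 expected [222.3 323.5]
  fit [646.2 -87.3] iou 0.982
```

View pics/w_d2.png

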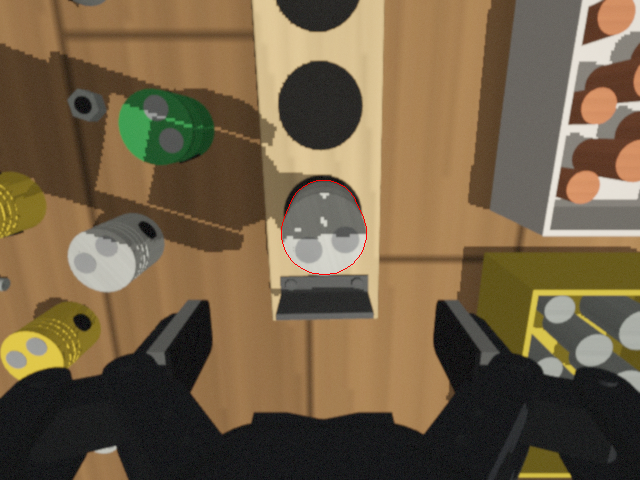

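Piston d stands upright on its disc. Both fits agree at about (646,-87.3), within 2 mm of the disc centre. Now on to c.

Emit:
move_arm(
  targets=[
    [[1, 0, -0.287, 0.048, 0, 0, 0], [1, 0, -0.287, 0.048, 0, 0, 0], [1, 0, -0.287, 0.048, 0, 0, 0], [1, 0, -0.287, 0.048, 0, 0, 0], [1, 0, 0, 0, 0, 0, 0]],
  ],
)

```text
time_s: 9.15
eef_pos: [469.3, -114.3, 161.0]
ee_rot: [-0.498, -0.5, -0.501, 0.501]
force: [0.6, -0.0, 0.6]
grip_width: 1.001
```

Emit:
move_arm(
  targets=[
    [[1, 0, 0, 0, 0, 0, 0], [1, 0, 0, 0, 0, 0, 0]],
  ],
)

```text
time_s: 9.35
eef_pos: [474.4, -114.8, 162.0]
ee_rot: [0.5, 0.5, 0.5, -0.5]
force: [0.1, -1.1, -0.2]
grip_width: 1.001
```

Run:
```python
from h import *
plan(473.8,-114.5,160,0)
wristfit('c','w_c1',(473.8,-115))
```

```text
t 9.35 pos [ 474.4 -114.8  162. ] yaw -0.0 xaxis [ 0. -0. -1.] j6 -0.48 w 1.001 F [ 0.1 -1.1 -0.2]
tool shift mm [ 2.  -0.6 -0.3] share [ 0.013 -0.004 -0.002] rows>= 1
rotvec deg [-0.01  0.   -0.02] share [-0.  0. -0.] rows>= 1
c conf 0.92 [313. 238.] 4078 expected [217.  321.5]
c conf 0.80 [ 84.6 394. ] 5334 expected [217.  321.5]
c conf 0.69 [173.4 189.3] 5178 expected [217.  321.5]
c conf 0.57 [217.8 318.6] 4135 expected [217.  321.5]
  fit [ 473.2 -113.9] iou 0.976
```

View pics/w_c1.png

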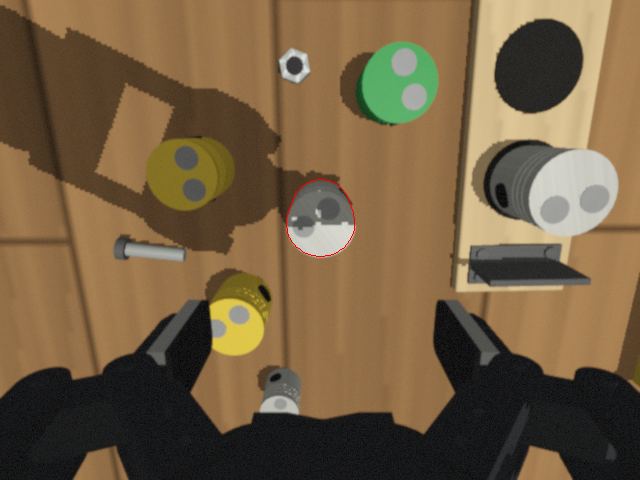

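The silver c is at (218,320) and fits to (473.2,-113.9). The yellow one at (325,235) lies clear of the jaws' line.

Emit:
move_arm(
  targets=[
    [[1, 0.25, -0.005, -0.005, 0, 0, 0], [1, 0.25, 0, 0, 0, 0, 0], [1, 0.25, 0, 0, 0, 0, 0], [1, 0.15, 0, 0, 0, 0, 0], [1, 0.1, 0, 0, 0, 0, 0]],
  ],
)

```text
time_s: 9.95
eef_pos: [472.7, -113.4, 9.8]
ee_rot: [0.499, 0.5, 0.501, -0.5]
force: [0.3, -0.8, 0.1]
grip_width: 0.995
```

Emit:
move_arm(
  targets=[
    [[0.2, 0, 0, 0, 0, 0, 0], [0.2, 0, 0, 0, 0, 0, 0], [0.2, 0, 0, 0, 0, 0, 0], [0.2, 0, 0, 0, 0, 0, 0], [0.2, 0, 0, 0, 0, 0, 0]],
  ],
)

```text
time_s: 10.45
eef_pos: [473.7, -114.3, 13.1]
ee_rot: [0.501, 0.5, 0.499, -0.5]
force: [0.8, 1.2, 5.8]
grip_width: 0.588
```

Emit:
move_arm(
  targets=[
    [[0.2, 0, 0, 0, 0, 0, 0], [0.2, 0, 0, 0, 0, 0, 0], [0.2, -0.1, 0, 0, 0, 0, 0], [0.2, -0.1, 0, 0, 0, 0, 0], [0.2, 0, 0, 0, 0, 0, 0]],
  ],
)

```text
time_s: 10.95
eef_pos: [473.7, -114.4, 43.5]
ee_rot: [0.501, 0.5, 0.499, -0.5]
force: [0.6, -0.6, -1.9]
grip_width: 0.586
```

Emit:
move_arm(
  targets=[
    [[0.2, -0.3, 0, 0, 0, 0, 0], [0.2, -0.3, 0, 0, 0, 0, 0], [0.2, 0, 0.228, -0.155, 0, 0, 0], [0.2, 0, 0.228, -0.155, 0, 0, 0], [0.2, 0, 0.228, -0.155, 0, 0, 0]],
  ],
)

```text
time_s: 11.45
eef_pos: [576.4, -43.4, 131.5]
ee_rot: [-0.5, -0.5, -0.5, 0.5]
force: [0.9, -0.5, -1.0]
grip_width: 0.588
```

Emit:
move_arm(
  targets=[
    [[0.2, 0, 0.228, -0.155, 0, 0, 0], [0.2, 0, 0.228, -0.153, 0, 0, 0], [0.2, 0, 0, 0, 0, 0, 0], [0.2, 0, 0, 0, 0, 0, 0]],
  ],
)

```text
time_s: 11.85
eef_pos: [643.6, 2.4, 130.4]
ee_rot: [0.5, 0.499, 0.501, -0.5]
force: [0.0, 0.3, -2.5]
grip_width: 0.587
```

Run:
```python
from h import *
plan(644.1,2.0,30,0)
```

```text
t 11.85 pos [643.6   2.4 130.4] yaw 0.0 xaxis [-0.002  0.    -1.   ] j6 -0.18 w 0.587 F [ 0.   0.3 -2.5]
tool shift mm [100.4   0.8   0.4] share [0.669 0.005 0.002] rows>= 3
rotvec deg [ 0.04 -0.01  0.13] share [ 0.001 -0.     0.002] rows>= 1
```

Emit:
move_arm(
  targets=[
    [[0.2, 0.3, 0.003, 0, 0, 0, 0], [0.2, 0.25, 0, 0, 0, 0, 0], [0.2, 0.09, 0, 0, 0, 0, 0], [0.2, 0.047, 0, 0, 0, 0, 0], [0.2, 0, 0, 0, 0, 0, 0]],
  ],
)

```text
time_s: 12.35
eef_pos: [644.6, 1.5, 29.7]
ee_rot: [0.5, 0.5, 0.5, -0.5]
force: [0.2, -0.0, -1.6]
grip_width: 0.586
```

Emit:
move_arm(
  targets=[
    [[0.2, 0.007, 0, 0, 0, 0, 0], [0.2, 0, 0, 0, 0, 0, 0], [0.2, 0.007, 0, 0, 0, 0, 0], [0.2, 0, 0, 0, 0, 0, 0]],
  ],
)

```text
time_s: 12.75
eef_pos: [644.5, 1.9, 27.3]
ee_rot: [0.5, 0.5, 0.5, -0.5]
force: [0.2, 0.1, -1.4]
grip_width: 0.593
```

Emit:
move_arm(
  targets=[
    [[0.2, 0.007, 0, 0, 0, 0, 0], [0.2, 0, 0, 0, 0, 0, 0]],
  ],
)

```text
time_s: 12.95
eef_pos: [644.6, 1.9, 27.1]
ee_rot: [0.5, 0.5, 0.5, -0.5]
force: [-4.0, 0.1, 7.6]
grip_width: 0.586
```

Contact is made, so I release and rise.

Emit:
move_arm(
  targets=[
    [[0.75, 0, 0, 0, 0, 0, 0], [0.75, 0, 0, 0, 0, 0, 0], [1, 0, 0, 0, 0, 0, 0], [1, 0, 0, 0, 0, 0, 0], [1, 0, 0, 0, 0, 0, 0]],
  ],
)

```text
time_s: 13.45
eef_pos: [644.4, 1.9, 25.8]
ee_rot: [-0.5, -0.5, -0.5, 0.5]
force: [0.6, -0.2, -0.3]
grip_width: 1.001
```

Emit:
move_arm(
  targets=[
    [[1, -0.1, 0, 0, 0, 0, 0], [1, -0.2, 0, 0, 0, 0, 0], [1, -0.3, 0, 0, 0, 0, 0], [1, -0.3, 0, 0, 0, 0, 0], [1, 0, 0, 0, 0, 0, 0]],
  ],
)

```text
time_s: 13.95
eef_pos: [647.1, 1.6, 169.2]
ee_rot: [0.504, 0.503, 0.496, -0.497]
force: [-0.5, 0.2, 1.1]
grip_width: 1.0
```

Emit:
move_arm(
  targets=[
    [[1, 0, 0, 0, 0, 0, 0]],
  ],
)

```text
time_s: 14.05
eef_pos: [644.7, 1.9, 162.6]
ee_rot: [0.501, 0.501, 0.499, -0.5]
force: [-0.2, 0.1, -0.7]
grip_width: 1.001
```

Run:
```python
from h import *
plan(464,99.5,160,0)
extfit('c',(644,1),14)
wristfit('c','w_c2',(644,1),14)
wristdiscs("x2")
```

```text
t 14.05 pos [644.7   1.9 162.6] yaw -0.0 xaxis [ 0.003 -0.    -1.   ] j6 -0.18 w 1.001 F [-0.2  0.1 -0.7]
tool shift mm [   2.1 -180.8  -97.6] share [ 0.014 -1.205 -0.65 ] rows>= 5
rotvec deg [-0.02  0.03 -0.16] share [-0.     0.    -0.003] rows>= 1
c ext fit [645.9   1.8] [('scene', 0.765), ('side', 0.92)]
c conf 0.66 [225.7 322.2] 4509 expected [222.7 322.9]
  fit [644.7   2.2] iou 0.971
c conf 0.61 [238.2 179.5] 4934 expected [222.7 322.9]
c conf 0.17 [391.9 328.4] 3322 expected [222.7 322.9]
disc conf 0.97 [106.2 318.9] [641.4  90.8] fit [641.4  89.4] iou 0.962
disc conf 0.94 [279.6 314.3] [641.1 -65.6] fit [645.1 -84.9] iou 0.150
disc conf 0.83 [ 11.4 317.4] [639.5 155.7] fit [639.5 177.9] iou 0.981
disc conf 0.69 [183.7 313.2] [639.3  19.7] fit [643.1   2.3] iou 0.228
```

View pics/w_c2.png

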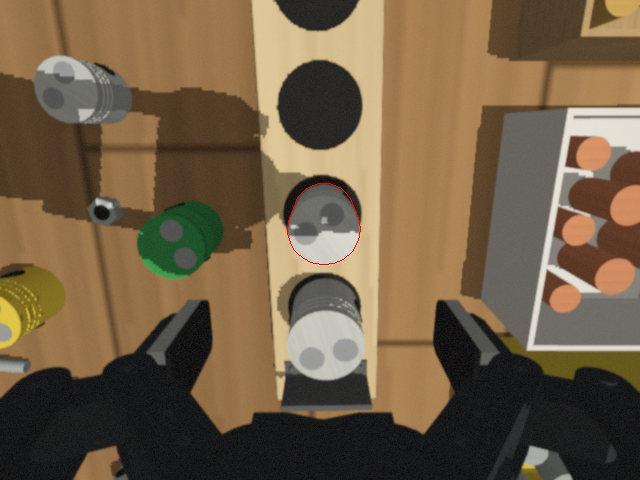

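Piston c is upright and within about 1.5 mm of its disc centre. Next is b.

Emit:
move_arm(
  targets=[
    [[1, 0, -0.241, -0.13, 0, 0, 0], [1, 0, -0.241, -0.13, 0, 0, 0], [1, 0, -0.241, -0.13, 0, 0, 0], [1, 0, -0.241, -0.13, 0, 0, 0], [1, 0, -0.241, -0.13, 0, 0, 0]],
  ],
)

```text
time_s: 14.95
eef_pos: [462.0, 100.1, 160.7]
ee_rot: [-0.5, -0.5, -0.5, 0.5]
force: [0.7, 0.7, -0.6]
grip_width: 1.0
```

Emit:
move_arm(
  targets=[
    [[1, 0, 0, 0, 0, 0, 0], [1, 0, 0, 0, 0, 0, 0], [1, 0, 0, 0, 0, 0, 0]],
  ],
)

```text
time_s: 15.25
eef_pos: [464.4, 99.1, 160.9]
ee_rot: [0.5, 0.5, 0.5, -0.5]
force: [0.7, 0.4, -0.1]
grip_width: 1.002
```

Run:
```python
from h import *
plan(464,99.5,160,0)
wristfit('b','w_b1',(464,99.5))
```

```text
t 15.25 pos [464.4  99.1 160.9] yaw -0.0 xaxis [ 0.001 -0.    -1.   ] j6 -0.04 w 1.002 F [ 0.7  0.4 -0.1]
tool shift mm [ 0.9 -0.4 -0.4] share [ 0.006 -0.003 -0.003] rows>= 1
rotvec deg [-0.05  0.01 -0.03] share [-0.001  0.    -0.001] rows>= 1
b conf 0.70 [219.6 324.9] 2865 expected [215.6 321.7]
  fit [464.1  98.6] iou 0.978
```

View pics/w_b1.png

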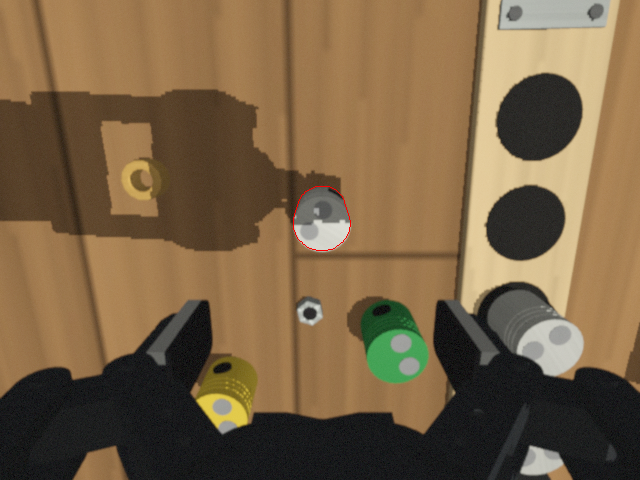

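Piston b at (219,322) fits to (464.1,98.6), and nothing stands near the jaws.

Emit:
move_arm(
  targets=[
    [[1, 0.25, 0, 0.004, 0, 0, 0], [1, 0.25, 0, 0, 0, 0, 0], [1, 0.25, 0, 0, 0, 0, 0], [1, 0.15, 0, 0, 0, 0, 0], [1, 0.113, 0, 0, 0, 0, 0]],
  ],
)

```text
time_s: 15.85
eef_pos: [463.4, 98.4, 6.9]
ee_rot: [-0.499, -0.5, -0.5, 0.501]
force: [-0.1, -0.7, 0.3]
grip_width: 0.999
```

Emit:
move_arm(
  targets=[
    [[0.15, 0, 0, 0, 0, 0, 0], [0.15, 0, 0, 0, 0, 0, 0], [0.15, 0, 0, 0, 0, 0, 0], [0.15, 0, 0, 0, 0, 0, 0], [0.15, 0, 0, 0, 0, 0, 0]],
  ],
)

```text
time_s: 16.35
eef_pos: [464.6, 98.8, 10.1]
ee_rot: [0.501, 0.501, 0.499, -0.5]
force: [-1.6, -1.1, 7.3]
grip_width: 0.494
```

Emit:
move_arm(
  targets=[
    [[0.15, 0, 0, 0, 0, 0, 0], [0.15, 0, 0, 0, 0, 0, 0], [0.15, -0.1, 0, 0, 0, 0, 0], [0.15, -0.1, 0, 0, 0, 0, 0], [0.15, 0, 0, 0, 0, 0, 0]],
  ],
)

```text
time_s: 16.85
eef_pos: [464.9, 98.9, 40.7]
ee_rot: [0.501, 0.501, 0.499, -0.499]
force: [0.7, -0.1, -1.3]
grip_width: 0.489
```

Emit:
move_arm(
  targets=[
    [[0.15, -0.3, 0, 0, 0, 0, 0], [0.15, -0.3, 0, 0, 0, 0, 0], [0.15, 0, 0.296, 0.016, 0, 0, 0], [0.15, 0, 0.296, 0.016, 0, 0, 0], [0.15, 0, 0.296, 0.016, 0, 0, 0]],
  ],
)

```text
time_s: 17.35
eef_pos: [598.3, 91.5, 128.8]
ee_rot: [0.5, 0.5, 0.5, -0.5]
force: [0.5, 0.1, -0.4]
grip_width: 0.488
```

Emit:
move_arm(
  targets=[
    [[0.15, 0, 0.295, 0.015, 0, 0, 0], [0.15, 0, 0, 0, 0, 0, 0], [0.15, 0, 0, 0, 0, 0, 0]],
  ],
)

```text
time_s: 17.65
eef_pos: [640.8, 89.3, 127.1]
ee_rot: [-0.499, -0.5, -0.501, 0.501]
force: [-0.9, -0.1, -1.0]
grip_width: 0.496
```

Run:
```python
from h import *
plan(641.3,89.5,26,0)
```

```text
t 17.65 pos [640.8  89.3 127.1] yaw -0.0 xaxis [-0.002  0.    -1.   ] j6 -0.04 w 0.496 F [-0.9 -0.1 -1. ]
tool shift mm [101.1   0.7  -0.2] share [ 0.674  0.005 -0.001] rows>= 3
rotvec deg [-0.03 -0.01  0.14] share [-0.    -0.     0.002] rows>= 1
```

Emit:
move_arm(
  targets=[
    [[0.15, 0.3, 0, 0, 0, 0, 0], [0.15, 0.25, 0, 0, 0, 0, 0], [0.15, 0.09, 0, 0, 0, 0, 0], [0.15, 0.047, 0, 0, 0, 0, 0], [0.15, 0, 0, 0, 0, 0, 0]],
  ],
)

```text
time_s: 18.15
eef_pos: [641.2, 89.4, 26.7]
ee_rot: [0.5, 0.5, 0.5, -0.5]
force: [0.2, -0.6, -1.0]
grip_width: 0.491
```

Emit:
move_arm(
  targets=[
    [[0.15, 0.007, 0, 0, 0, 0, 0], [0.15, 0, 0, 0, 0, 0, 0], [0.15, 0.007, 0, 0, 0, 0, 0], [0.15, 0, 0, 0, 0, 0, 0]],
  ],
)

```text
time_s: 18.55
eef_pos: [641.4, 89.3, 24.3]
ee_rot: [0.5, 0.5, 0.5, -0.5]
force: [-0.6, 0.6, 0.3]
grip_width: 0.491
```

Emit:
move_arm(
  targets=[
    [[0.15, 0.007, 0, 0, 0, 0, 0], [0.15, 0, 0, 0, 0, 0, 0]],
  ],
)

```text
time_s: 18.75
eef_pos: [641.4, 89.3, 24.2]
ee_rot: [0.5, 0.5, 0.5, -0.5]
force: [-3.3, -0.3, 9.1]
grip_width: 0.497
```

Emit:
move_arm(
  targets=[
    [[0.65, 0, 0, 0, 0, 0, 0], [0.65, 0, 0, 0, 0, 0, 0], [1, 0, 0, 0, 0, 0, 0], [1, 0, 0, 0, 0, 0, 0], [1, 0, 0, 0, 0, 0, 0]],
  ],
)

```text
time_s: 19.25
eef_pos: [641.1, 89.4, 22.6]
ee_rot: [-0.5, -0.5, -0.5, 0.5]
force: [0.2, -0.0, 0.1]
grip_width: 0.996
```

Emit:
move_arm(
  targets=[
    [[1, -0.1, 0, 0, 0, 0, 0], [1, -0.2, 0, 0, 0, 0, 0], [1, -0.3, 0, 0, 0, 0, 0], [1, -0.3, 0, 0, 0, 0, 0], [1, 0, 0, 0, 0, 0, 0]],
  ],
)

```text
time_s: 19.75
eef_pos: [643.9, 89.4, 166.1]
ee_rot: [0.503, 0.503, 0.497, -0.497]
force: [-0.1, 0.2, -0.5]
grip_width: 0.999
```

Emit:
move_arm(
  targets=[
    [[1, 0, 0, 0, 0, 0, 0], [1, 0, 0, 0, 0, 0, 0]],
  ],
)

```text
time_s: 19.95
eef_pos: [640.5, 89.4, 156.9]
ee_rot: [-0.499, -0.5, -0.5, 0.501]
force: [-0.8, -0.4, 0.3]
grip_width: 0.997
```

Run:
```python
from h import *
plan(435,-296.5,160,0)
extfit('b',(641.5,89),14)
wristfit('b','w_b2',(641.5,89),14)
wristdiscs("x3")
```

```text
t 19.95 pos [640.5  89.4 156.9] yaw -0.0 xaxis [-0.002  0.    -1.   ] j6 -0.04 w 0.997 F [-0.8 -0.4  0.3]
tool shift mm [  -2.7 -205.4  385.9] share [-0.018 -1.369  2.573] rows>= 9
rotvec deg [-0.02 -0.    0.1 ] share [-0.    -0.     0.002] rows>= 1
b ext fit [643.4  88.9] [('scene', 0.752), ('side', 0.939)]
b conf 0.80 [225.8 324.5] 3215 expected [221.7 323.5]
  fit [641.6  89.4] iou 0.971
disc conf 0.91 [375.3 302.4] [638.7 -72.5] fit [645.3 -85.8] iou 0.093
disc conf 0.85 [278.9 319.8] [641.4  19.5] fit [643.5   2.5] iou 0.228
disc conf 0.84 [191.2 319.8] [640.8 104.1] fit [641.4  90.1] iou 0.350
```

View pics/w_b2.png

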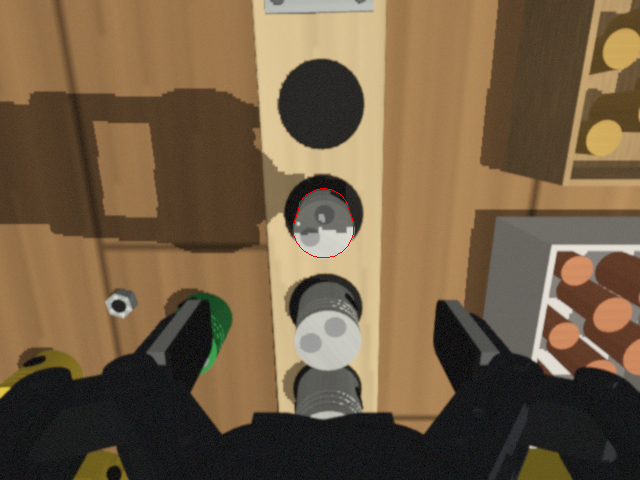

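b stands upright and centred at about (641.6,89.4). Now a.

Emit:
move_arm(
  targets=[
    [[1, 0, -0.1375, 0.257, 0, 0, 0], [1, 0, -0.1375, 0.257, 0, 0, 0], [1, 0, -0.1375, 0.257, 0, 0, 0], [1, 0, -0.1375, 0.257, 0, 0, 0], [1, 0, -0.1375, 0.257, 0, 0, 0]],
  ],
)

```text
time_s: 20.85
eef_pos: [536.9, -104.7, 157.8]
ee_rot: [0.5, 0.5, 0.5, -0.5]
force: [0.6, -0.6, 0.1]
grip_width: 0.998
```

Emit:
move_arm(
  targets=[
    [[1, 0, -0.1375, 0.257, 0, 0, 0], [1, 0, -0.1375, 0.257, 0, 0, 0], [1, 0, -0.1375, 0.257, 0, 0, 0], [1, 0, -0.1375, 0.257, 0, 0, 0], [1, 0, -0.1375, 0.257, 0, 0, 0]],
  ],
)

```text
time_s: 21.35
eef_pos: [433.7, -297.5, 157.9]
ee_rot: [0.5, 0.5, 0.5, -0.5]
force: [0.7, 0.1, -0.0]
grip_width: 0.998
```

Emit:
move_arm(
  targets=[
    [[1, 0, 0, 0, 0, 0, 0], [1, 0, 0, 0, 0, 0, 0], [1, 0, 0, 0, 0, 0, 0]],
  ],
)

```text
time_s: 21.65
eef_pos: [435.1, -295.3, 157.7]
ee_rot: [0.5, 0.5, 0.5, -0.5]
force: [-0.3, -0.2, -0.3]
grip_width: 1.002
```

Run:
```python
from h import *
plan(435,-296.5,160,0)
wristfit('a','w_a1',(435,-296.5))
```

```text
t 21.65 pos [ 435.1 -295.3  157.7] yaw 0.0 xaxis [ 0.  0. -1.] j6 -0.82 w 1.002 F [-0.3 -0.2 -0.3]
tool shift mm [-2.3 -0.1  1.2] share [-0.015 -0.001  0.008] rows>= 1
rotvec deg [ 0.03 -0.01 -0.  ] share [ 0. -0. -0.] rows>= 1
a conf 0.80 [223.4 321.2] 1981 expected [217.5 322.2]
  fit [ 434.  -297.3] iou 0.971
```

View pics/w_a1.png

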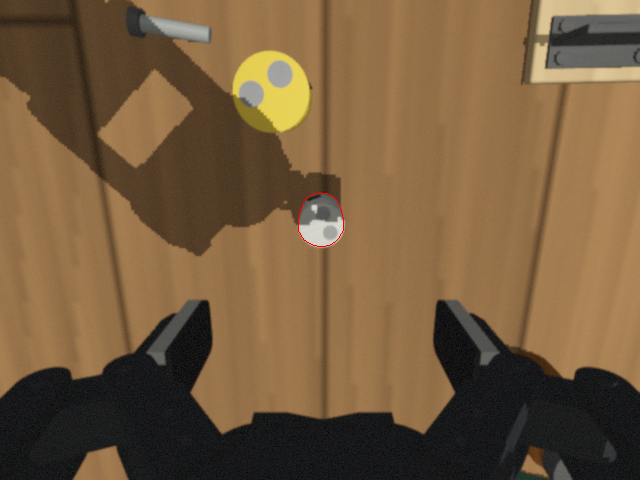

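Emit:
move_arm(
  targets=[
    [[1, 0.25, -0.006, 0.01, 0, 0, 0], [1, 0.25, 0, 0, 0, 0, 0], [1, 0.25, 0, 0, 0, 0, 0], [1, 0.15, 0, 0, 0, 0, 0], [1, 0.1, 0, 0, 0, 0, 0]],
  ],
)

```text
time_s: 22.25
eef_pos: [433.7, -296.1, 5.9]
ee_rot: [0.499, 0.5, 0.501, -0.5]
force: [0.4, 0.2, 0.4]
grip_width: 0.999
```

Emit:
move_arm(
  targets=[
    [[0.1, 0, 0, 0, 0, 0, 0], [0.1, 0, 0, 0, 0, 0, 0], [0.1, 0, 0, 0, 0, 0, 0], [0.1, 0, 0, 0, 0, 0, 0], [0.1, 0, 0, 0, 0, 0, 0]],
  ],
)

```text
time_s: 22.75
eef_pos: [434.4, -298.0, 9.0]
ee_rot: [0.501, 0.5, 0.499, -0.5]
force: [-0.1, 1.2, 5.6]
grip_width: 0.387
```

Emit:
move_arm(
  targets=[
    [[0.1, 0, 0, 0, 0, 0, 0], [0.1, 0, 0, 0, 0, 0, 0], [0.1, -0.1, 0, 0, 0, 0, 0], [0.1, -0.1, 0, 0, 0, 0, 0], [0.1, 0, 0, 0, 0, 0, 0]],
  ],
)

```text
time_s: 23.25
eef_pos: [434.8, -298.5, 39.8]
ee_rot: [0.501, 0.5, 0.498, -0.5]
force: [-0.1, 0.4, -0.4]
grip_width: 0.386
```

Emit:
move_arm(
  targets=[
    [[0.1, -0.3, 0, 0, 0, 0, 0], [0.1, -0.3, 0, 0, 0, 0, 0], [0.1, 0, 0.1245, -0.288, 0, 0, 0], [0.1, 0, 0.1245, -0.288, 0, 0, 0], [0.1, 0, 0.1245, -0.288, 0, 0, 0]],
  ],
)

```text
time_s: 23.75
eef_pos: [490.2, -166.5, 127.6]
ee_rot: [0.5, 0.5, 0.5, -0.5]
force: [0.5, -0.5, -1.4]
grip_width: 0.386
```

Emit:
move_arm(
  targets=[
    [[0.1, 0, 0.1245, -0.288, 0, 0, 0], [0.1, 0, 0.1245, -0.288, 0, 0, 0], [0.1, 0, 0.1245, -0.288, 0, 0, 0], [0.1, 0, 0.1245, -0.288, 0, 0, 0], [0.1, 0, 0.1245, -0.288, 0, 0, 0]],
  ],
)

```text
time_s: 24.25
eef_pos: [583.7, 49.9, 127.3]
ee_rot: [-0.5, -0.5, -0.5, 0.5]
force: [0.6, -0.3, 0.1]
grip_width: 0.386
```

Emit:
move_arm(
  targets=[
    [[0.1, 0, 0.1245, -0.288, 0, 0, 0], [0.1, 0, 0.1245, -0.288, 0, 0, 0], [0.1, 0, 0.1245, -0.288, 0, 0, 0], [0.1, 0, 0, 0, 0, 0, 0], [0.1, 0, 0, 0, 0, 0, 0]],
  ],
)

```text
time_s: 24.75
eef_pos: [639.1, 178.3, 126.5]
ee_rot: [0.5, 0.499, 0.501, -0.5]
force: [0.1, -0.2, -0.8]
grip_width: 0.385
```

Run:
```python
from h import *
plan(639.6,177.5,26,0)
```

```text
t 24.75 pos [639.1 178.3 126.5] yaw 0.1 xaxis [-0.001 -0.    -1.   ] j6 0.09 w 0.385 F [ 0.1 -0.2 -0.8]
tool shift mm [100.5   0.6   0.8] share [0.67  0.004 0.005] rows>= 3
rotvec deg [0.07 0.02 0.07] share [0.001 0.    0.001] rows>= 1
```

Emit:
move_arm(
  targets=[
    [[0.1, 0.3, 0, 0, 0, 0, 0], [0.1, 0.25, 0, 0, 0, 0, 0], [0.1, 0.09, 0, 0, 0, 0, 0], [0.1, 0.047, 0, 0, 0, 0, 0], [0.1, 0, 0, 0, 0, 0, 0]],
  ],
)

```text
time_s: 25.25
eef_pos: [639.9, 177.0, 25.4]
ee_rot: [0.5, 0.5, 0.5, -0.5]
force: [0.7, -0.4, -0.2]
grip_width: 0.385
```

Emit:
move_arm(
  targets=[
    [[0.1, 0.007, 0, 0, 0, 0, 0], [0.1, 0, 0, 0, 0, 0, 0], [0.1, 0.007, 0, 0, 0, 0, 0], [0.1, 0, 0, 0, 0, 0, 0]],
  ],
)

```text
time_s: 25.65
eef_pos: [639.8, 177.6, 23.2]
ee_rot: [0.5, 0.5, 0.5, -0.5]
force: [-1.0, -0.1, 1.6]
grip_width: 0.389
```

Emit:
move_arm(
  targets=[
    [[0.1, 0.007, 0, 0, 0, 0, 0], [0.1, 0, 0, 0, 0, 0, 0]],
  ],
)

```text
time_s: 25.85
eef_pos: [639.8, 177.7, 23.1]
ee_rot: [0.5, 0.5, 0.5, -0.5]
force: [-3.5, -0.3, 9.0]
grip_width: 0.385
```

Emit:
move_arm(
  targets=[
    [[0.55, 0, 0, 0, 0, 0, 0], [0.55, 0, 0, 0, 0, 0, 0], [1, 0, 0, 0, 0, 0, 0], [1, 0, 0, 0, 0, 0, 0], [1, 0, 0, 0, 0, 0, 0]],
  ],
)

```text
time_s: 26.35
eef_pos: [639.4, 177.5, 21.4]
ee_rot: [-0.5, -0.5, -0.5, 0.5]
force: [-0.5, 0.9, 0.7]
grip_width: 0.997
```

Emit:
move_arm(
  targets=[
    [[1, -0.1, 0, 0, 0, 0, 0], [1, -0.2, 0, 0, 0, 0, 0], [1, -0.3, 0, 0, 0, 0, 0], [1, -0.3, 0, 0, 0, 0, 0], [1, -0.3, 0, 0, 0, 0, 0]],
  ],
)

```text
time_s: 26.85
eef_pos: [639.1, 177.6, 204.8]
ee_rot: [0.5, 0.5, 0.5, -0.5]
force: [0.3, -0.1, 0.3]
grip_width: 0.999
```

Emit:
move_arm(
  targets=[
    [[1, 0, 0, 0, 0, 0, 0], [1, 0, 0, 0, 0, 0, 0]],
  ],
)

```text
time_s: 27.05
eef_pos: [639.6, 177.6, 203.2]
ee_rot: [0.501, 0.501, 0.499, -0.499]
force: [-0.4, -0.1, 0.0]
grip_width: 1.0
```

Run:
```python
from h import *
plan(639.6,177.5,160,0)
wristfit('a','w_a2',(639.6,177.5),14)
for k,g in (('a',(640,177)),('b',(641.6,89)),('c',(644,1)),('d',(646,-87))): extfit(k,g,14)
im=ctrl.capture("scene"); cv2.imwrite("pics/f1.png",cv2.resize(im[180:380,230:470,::-1],None,fx=3,fy=3))
im=ctrl.capture("side"); cv2.imwrite("pics/f2.png",cv2.resize(im[150:330,260:500,::-1],None,fx=3,fy=3))
```

```text
t 27.05 pos [639.6 177.6 203.2] yaw -0.0 xaxis [ 0.003  0.    -1.   ] j6 0.10 w 1.000 F [-0.4 -0.1  0. ]
tool shift mm [43.2 -0.1  0.1] share [ 0.288 -0.001  0.001] rows>= 1
rotvec deg [-0.02 -0.01 -0.15] share [-0.    -0.    -0.003] rows>= 1
a conf 0.87 [210.2 321.8] 1555 expected [208.5 321.8]
  fit [639.6 178.5] iou 0.968
a ext fit [639.8 178.1] [('scene', 0.778), ('side', 0.88)]
b ext fit [644.4  89.4] [('side', 0.961)]
c ext fit [645.7   1. ] [('scene', 0.734), ('side', 0.945)]
d ext fit [647.  -88.3] [('scene', 0.929), ('side', 0.943)]
```

View pics/f1.png

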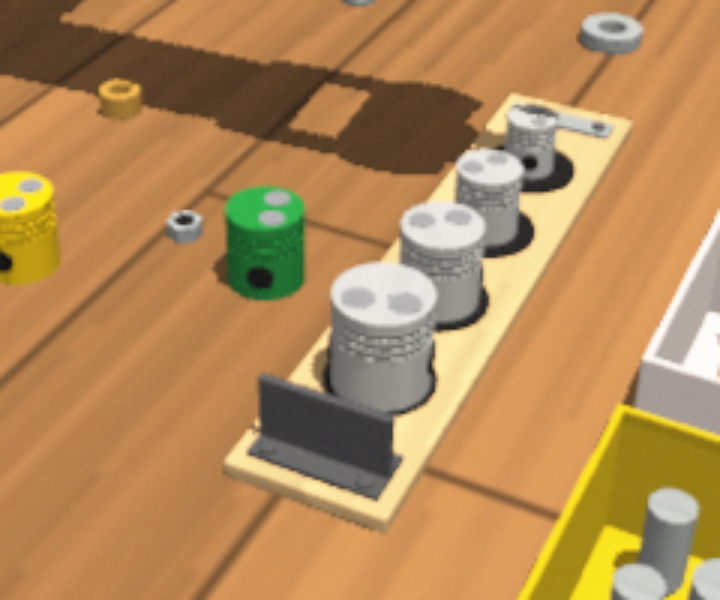

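View pics/f2.png

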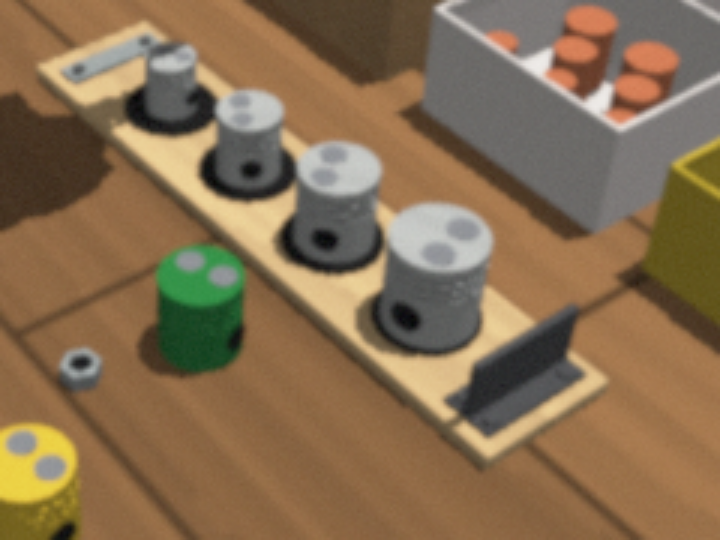

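View pics/w_a2.png

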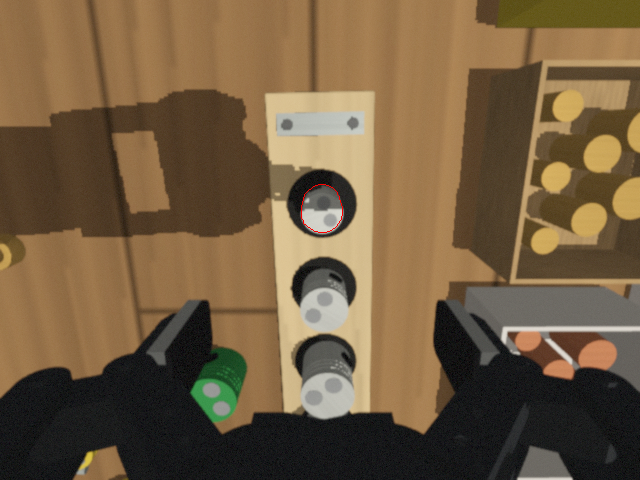

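The scene and side pictures show all four upright, crown up, in falling size from the stop. The gripper is clear above them and a disc rim shows around each. I'm handing the job in.

```bash
python3 -c "
from rig import ctrl
print(ctrl.finish_job())"
```

```text
the job is handed in; nothing more can be done
None
```

All four pistons stand upright, crown up, on the discs in the order asked: largest beside the steel stop, then c, b, and the smallest at the far end. I handed the job in at about 28 s of robot time, with the gripper open and clear above the row. The yellow and green look-alikes were not touched.

**Last checks:** the wrist-camera fit after each placing put every piston within about 2 mm of its disc centre. The final scene and side pictures show all four upright, with a disc rim visible around each.

**Disagreements:** the final scene and side fits put c and d up to about 2 mm off centre, and b about 3 mm off in x. That b figure came from the side camera alone, because the network gave no usable scene mask for b. The scene masks for a and c overlapped the model poorly (0.73–0.78), because the nearer pistons partly hide them. I trusted the wrist fits, where the overlap was 0.97–0.98.

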